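Seat the high vial and confirm at the pad

TASK

One of the six vials in the aluminium rack stands higher than the rest: with closed fingertips press it gently straight down until it is fully seated, level with the others. Then press the long bar-shaped key on the white control pad down, let it spring back, and withdraw. Do not touch the other vials in the rack or the other keys, pick nothing up, and leave the loose things on the bench where they are.

Things in the scene. Friction and masses are not known exactly. Their poses are not given: they have to be found in the camera images.
- rack: fixed aluminium vial rack, 125 (its x) x 180 (its y) x 55 mm tall; origin at the centre of its underside on the bench. Six wells in two rows of three at its x = -28, +28 and y = -56, 0, +56 mm, each holding one glass vial with a round blue cap (vial 28 mm wide, cap 25 mm wide and 14 mm tall; all six alike). A fully seated vial's cap top is 100 mm above the bench, 45 mm above the rack. Which well holds the high vial varies
- high_vial_cap (a point): centre of the top face of the cap of the vial that stands 22 to 30 mm higher than the other five (122 to 130 mm above the bench at the start, 100 mm when fully seated)
- high_vial (a joint): how far the high vial is down in its well, in m: 0 = fully seated on the rubber floor of its well (which gives about 1 mm at 8 N), negative = standing that much too high. It sticks with about 4 N of friction, slides straight down when pressed and stays where it is left; it can also be pulled up. It is glass: pressing must stay under 40 N
- pad: fixed white plastic control pad lying on the bench, 120 (its x) x 200 (its y) x 28 mm tall, origin at the centre of its underside; a dark display lies along its far (+x) side. Four black keys stand in a row along its y, 48 mm apart at its x = -22 mm: one long bar, two round, one square; which is where varies
- bar_key_top (a point): centre of the top face of the long bar-shaped key, 42 (pad's x) x 16 (pad's y) mm; its top is 42 mm above the bench, 14 mm above the pad
- bar_key (a joint): how far the bar key is pressed, in m: 0 = up, 0.009 = fully down on its stop; it counts as pressed beyond 0.003. A spring resists with 2 N at the start, 4.4 N at 3 mm and 9.2 N fully down, and lifts it again when let go
- vial1: one of the five other vials, already seated; leave untouched. Origin at the centre of its foot, 5 mm above the bench; its cap top is 95 mm above that
- vial2: one of the five other vials, already seated; leave untouched. Origin at the centre of its foot, 5 mm above the bench; its cap top is 95 mm above that
- vial3: one of the five other vials, already seated; leave untouched. Origin at the centre of its foot, 5 mm above the bench; its cap top is 95 mm above that
- vial4: one of the five other vials, already seated; leave untouched. Origin at the centre of its foot, 5 mm above the bench; its cap top is 95 mm above that
- vial5: one of the five other vials, already seated; leave untouched. Origin at the centre of its foot, 5 mm above the bench; its cap top is 95 mm above that
- round_key1: another key of the pad (round key, 22 mm across, top 14 mm above its origin, which lies on the pad's top face); leave untouched
- round_key2: another key of the pad (round key, 22 mm across, top 14 mm above its origin, which lies on the pad's top face); leave untouched
- square_key: another key of the pad (square key, 22 x 22 mm, top 14 mm above its origin, which lies on the pad's top face); leave untouched
- spare_vial: bystander: loose vial of the same kind, 95 mm tall, standing on the bench in front of the rack; origin at the centre of its underside
- beaker: bystander: glass beaker, 68 mm wide, 70 mm tall, beside the rack; origin at the centre of its underside
- dish: bystander: shallow white dish, 80 mm wide, 16 mm tall, beyond the rack; origin at the centre of its underside
- wrench: bystander: steel wrench, 130 mm long, lying in front of the pad
- jar: bystander: small jar with a blue cap, 52 mm wide, 85 mm tall, beside the pad; origin at the centre of its underside
- can: bystander: aluminium can, 60 mm wide, 80 mm tall, far out on the bench; origin at the centre of its underside
- septa_tin: bystander: flat steel tin, 56 mm wide, 22 mm tall, close to the robot; origin at the centre of its underside
Mind the look-alikes: they are no part of the job. What is shaped like the part that bears high_vial_cap but orange or turquoise is not meant.

How it is judged:
On the way, in this order (a step that is already met when the one before it is completed fails the run):
1. the high vial is fully seated (within 3 mm) (value of joint high_vial above -0.003 m), for 0.2 s.
2. the bar key is pressed (more than 3 mm of its 9 mm) (value of joint bar_key above 0.003 m), for 0.03 s.
At the end, for the whole second after the job is handed in: The high vial is seated within 3 mm, the bar key has sprung back (within 1.5 mm), the other vials have moved less than 4 mm and the loose things less than 10 mm (value of joint high_vial between -0.003 and 0.003 m and value of joint bar_key below 0.0015 m and distance of each of vial1, vial2, vial3, vial4, vial5 from where it was at the start of the episode below 0.004 m and distance of each of spare_vial, beaker, dish, wrench, jar, can, septa_tin from where it was at the start of the episode below 0.01 m); the robot touches nothing.
It fails at once if the bar key is pressed before the high vial is seated (value of joint bar_key above 0.002 m and value of joint high_vial below -0.003 m).
It fails at once if the high vial is pulled up instead of pressed down (value of joint high_vial below -0.034 m).
It fails at once if the high vial is pressed harder than 40 N (contact force between any of the arm, the fingers and high_vial above 40 N).
It fails at once if the robot touches another vial of the rack or another key (more than 1 N), or such a vial is lifted 4 mm ((contact force between any of the arm, the fingers and vial1 above 1 N or distance of any of vial1, vial2, vial3, vial4, vial5 from where it was at the start of the episode above 0.004 m or contact force between any of the arm, the fingers and vial2 above 1 N or contact force between any of the arm, the fingers and vial3 above 1 N or contact force between any of the arm, the fingers and vial4 above 1 N or contact force between any of the arm, the fingers and vial5 above 1 N) or (contact force between any of the arm, the fingers and round_key1 above 1 N or contact force between any of the arm, the fingers and round_key2 above 1 N or contact force between any of the arm, the fingers and square_key above 1 N)).
It fails at once if a loose thing on the bench is moved more than 10 mm (distance of any of spare_vial, beaker, dish, wrench, jar, can, septa_tin from where it was at the start of the episode above 0.01 m).
It also fails if it takes over 48 s, if anything falls off the work surface, if the arm or the gripper's body presses on something with over 40 N, if the wrist force passes 120 N, or if a joint passes its speed limit or range.

ROBOT

A 6-joint arm with a two-finger parallel gripper is mounted at the origin on the work surface. World frame = base frame: x ahead of the robot, y to its left, z up, the work surface at z = 0. Lengths are in m, angles in rad, forces in N, time in s.
With the tool pointing down it reaches from about 0.4 to 0.825 m from the base axis. Payload 7 kg.
Tool frame: the origin (TCP) lies at the centre of the arm's flange, where the gripper is bolted on; the fingertips stand 178 mm ahead of it and the grasp point (between the pads) lies 159 mm ahead of it; z points along the fingers, y is the direction in which the jaws open and shut (so a half turn about z gives the same grasp; the last joint's range is limited). The gripper opens to 88 mm and grips with 3 to 60 N. Pads are 19 mm wide; open, the fingers measure 130 mm over their backs; the gripper's body (78 mm by 193 mm) begins 47 mm behind the grasp point.
Start: joints at [1.396, 0.359, 0.012, 0, -1.224, -0.288], TCP at [0.301, 0.604, 0.405] pointing down, gripper open.
Joint ranges: [-3.07, 3.07], [-1.43, 2.12], [-1.02, 1.25], [-3.03, 1.67], [-3.05, -0], [-3.03, 3.03]. Speed limits (rad/s): [2.39, 2.39, 3.01, 3.14, 3.14, 3.14].

INTERFACE

Orientations are given as [roll, pitch, yaw] about the fixed x, y, z axes, in that order (R = Rz(yaw) Ry(pitch) Rx(roll)).
In Python, from station import * gives the robot as it stands.
- The arm moves only by the tool send_rows, never from a script. Its argument "motion" is a list of rows, each an object with "offset": the shift along the tool's x, y, z in cm, a list of three; "turn": the turn about the tool's z in degrees. In form: [{"offset": [x, y, z], "turn": turn}, ...]. A call has 1 to 8 rows; each row is the pose to reach, as a shift and turn from the pose commanded when the call began, along the tool's axes at that moment; what a row does not reach only later rows make up. A row lasts 1/10 s, in which the tool goes at most 50 mm and 8.59 degrees, less where a joint would pass 70% of its speed; a pose out of reach is approached as far as the arm can. A call with a gripper value outside its range is refused whole. "hand" is the opening, from -1 (shut) to 1 (fully open), set as the call begins (left out, the last holds). The fingers move at their own pace and stop on an object; "squeeze" is the grip in N (left out, the last holds). Time passes only in rows, so rows that repeat a pose let the fingers close. It gives the time, the measured TCP pose, the force and the opening at its end, in the units of the state.
- get_state(): the state, without advancing time (a new reading comes with each control period).
- grab_frame(name): name is "scene" or "side" or "wrist"; returns a dict with "frame" (400x640x3 uint8, blue, green, red), "range_z" (400x640 float32, m along the optical axis (not along the pixel's ray), 0 where there is no reading), "vertical_fov" (degrees; the focal length in pixels is half the picture's height over the tangent of half this angle, whatever the lens; pixels are square), "cx", "cy" (the principal point, pixels), "k1" (the pictures are not rectified: a ray, as slopes to the right and down, at radius r is drawn at 1 + k1 r^2 times it, then the intrinsics apply), "cam_to_world" (4x4, takes a point from camera to world coordinates). Camera axes: x right, y up, looking along -z (the intrinsics and any distortion apply to the point x, -y, -z); pixel columns grow to the right and rows downward; lengths in m; the calibration is good to about 2 mm. A picture is of the moment at which its call begins.
- job_done(): hands the job in, once; it reports no verdict.
The state is a dict: "t": time; "q": joint angles; "qd": joint speeds; "joint_efforts": joint torques, N m; "eef_pos": TCP position; "ee_rot": TCP orientation; "force": force on the tool from outside, world axes, zero at the start; "moment": the same for the moment, N m; "width": finger opening in m.
Only numpy, scipy, OpenCV 4.12 (cv2) and the standard library are available. Lean on these libraries where they do the work, as an engineer would, in place of code of your own. Each camera call takes 0.05 s, during which the arm holds its last target. There are 200 camera calls.

## Working session

There is one attempt and no reset: what is moved stays moved. The work goes in short steps, Python scripts to look and compute and a tool call to move; the robot and the scene stay as the last step left them, time stands still between calls to the robot, and variables do not carry over. Pictures are saved under pics/ and viewed, about 8 in all and at most 12, crops included, and the job is handed in when it is done.

Besides the shell and the picture viewer there is one more tool, called after ">>>" as name([rows], argument=value, ...), one row to a line, values as JSON. send_rows: Moves the arm, as the interface text tells. Its arguments: {"type":"object","properties":{"motion":{"type":"array"},"hand":{"type":"number"},"squeeze":{"type":"number"}},"required":["motion"]}

```bash
mkdir -p pics; ls
cat > h.py <<'E'
from station import *
import numpy as np, cv2
def K(f):
    h,w=f["frame"].shape[:2]; fl=h/2/np.tan(np.radians(f["vertical_fov"])/2)
    return np.array([[fl,0,f["cx"]],[0,fl,f["cy"]],[0,0,1]]), np.array([f["k1"],0,0,0,0.])
def slopes(f,uv):
    k,d=K(f); return cv2.undistortPoints(np.float64(uv).reshape(-1,1,2),k,d).reshape(-1,2)
def onplane(f,uv,z):
    s=slopes(f,uv); M=np.array(f["cam_to_world"]); r=np.c_[s[:,0],-s[:,1],-np.ones(len(s))]@M[:3,:3].T; o=M[:3,3]
    return o+r*((z-o[2])/r[:,2])[:,None]
def cloud(f):
    h,w=f["range_z"].shape; v,u=np.mgrid[:h,:w]; s=slopes(f,np.c_[u.ravel(),v.ravel()]); z=f["range_z"].ravel()[:,None]
    M=np.array(f["cam_to_world"]); return (np.c_[s[:,0],-s[:,1],-np.ones(len(s))]*z@M[:3,:3].T+M[:3,3]).reshape(h,w,3)
E
python3 - <<'E'
from h import *
import pickle
F={n:grab_frame(n) for n in("scene","side","wrist")}
pickle.dump(F,open("f0.pkl","wb"))
for n,f in F.items():
    cv2.imwrite(f"pics/{n}0.png",f["frame"]); print(n,f["vertical_fov"],f["k1"],np.round(f["cam_to_world"],3).tolist())
print(get_state())
E
```

```text
pics
scene 56.6026795706585 -0.047765168915508464 [[-0.75, -0.402, 0.526, 1.041], [0.662, -0.469, 0.585, 0.506], [0.012, 0.787, 0.617, 0.612], [0.0, 0.0, 0.0, 1.0]]
side 42.07969969277038 0.047030350523157925 [[0.813, 0.395, -0.428, 0.091], [-0.582, 0.575, -0.575, -0.679], [0.02, 0.716, 0.697, 0.904], [0.0, 0.0, 0.0, 1.0]]
wrist 61.571485947720994 -0.005108233201151612 [[-0.446, 0.858, 0.256, 0.37], [-0.895, -0.428, -0.126, 0.567], [0.002, -0.285, 0.958, 0.383], [0.0, 0.0, 0.0, 1.0]]
{'t': 0.15, 'q': array([ 1.39610305e+00,  3.59220878e-01,  1.12762367e-02, -2.30525626e-04,
       -1.22409556e+00, -2.88110516e-01]), 'qd': array([-8.26770052e-04, -1.01288262e-03,  1.98878785e-03, -9.82532288e-05,
       -3.39007837e-04,  1.08005962e-03]), 'joint_efforts': array([-1.12771741e-03, -5.83273959e+01,  2.93291080e+01,  7.00111181e+00,
        8.79379339e-03, -1.10647998e-04]), 'eef_pos': array([0.3012984 , 0.60386811, 0.40394608]), 'ee_rot': array([ 3.14033846e+00, -1.45659108e-04, -4.62882169e-01]), 'force': array([ 0.7035141 , -0.21142424,  0.09391295]), 'moment': array([0.01616974, 0.02146653, 0.03246285]), 'width': 0.08745033365413273}
```

View pics/scene0.png

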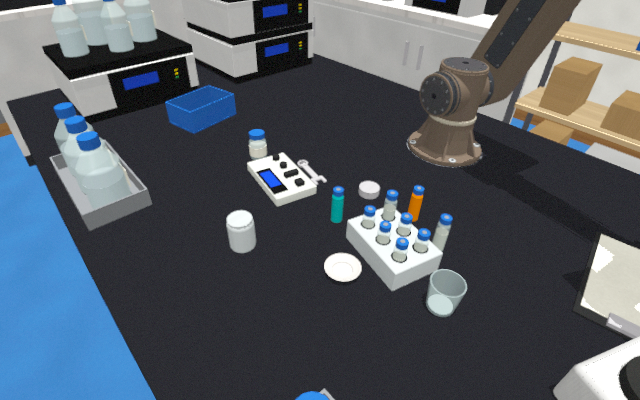

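View pics/side0.png

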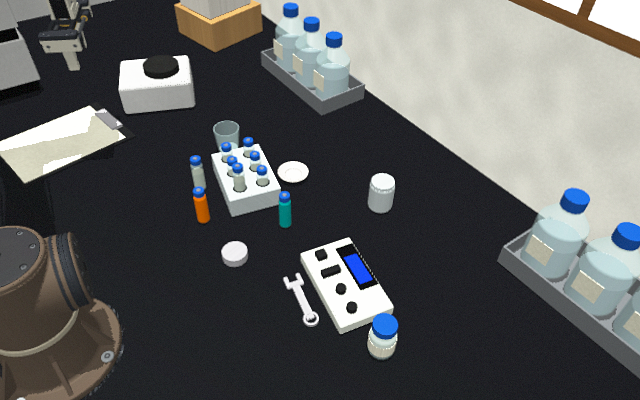

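Scene view: the rack's high vial is probably at about (391,197). In the side view it is at about (237,170). The bar key is at (291,173) in the scene view and (331,271) in the side view, between the square key and a round key. The orange and turquoise tubes stand just outside the rack.

Run:
```python
from h import *
import pickle
F=pickle.load(open("f0.pkl","rb"))
for n in("scene","side"):
    f=F[n]; P=cloud(f); hsv=cv2.cvtColor(f["frame"],cv2.COLOR_BGR2HSV); h=P[...,2]
    near=(np.hypot(P[...,0],P[...,1])<.95)&(P[...,0]>.2)
    m=cv2.inRange(hsv,(100,130,60),(125,255,255))*((near)&(h>.06)&(h<.15))
    c,l,s,ce=cv2.connectedComponentsWithStats(m.astype(np.uint8))
    print(n,"blue caps")
    for i in range(1,c):
        if s[i,4]<15: continue
        p=P[l==i]; top=p[p[:,2]>p[:,2].max()-.006]; print(np.round(ce[i]),s[i,4],top.mean(0).round(3),np.percentile(p[:,2],97).round(3))
    # keys: dark at height .035-.047
    m=(near&(h>.036)&(h<.047)&(hsv[...,2]<90)).astype(np.uint8)
    c,l,s,ce=cv2.connectedComponentsWithStats(m)
    print("keys")
    for i in range(1,c):
        if s[i,4]<25: continue
        p=P[l==i]; r=cv2.minAreaRect(np.float32(p[:,:2])); print(np.round(ce[i]),s[i,4],p.mean(0).round(3),np.round(r[0],3),np.round(r[1],3),round(r[2]))
    for nm,lo,hi in(("rack",.048,.062),("pad",.022,.033)):
        m=near&(h>lo)&(h<hi)&(hsv[...,1]<60)&(hsv[...,2]>140)
        c,l,s,ce=cv2.connectedComponentsWithStats(m.astype(np.uint8)); i=1+np.argmax(s[1:,4])
        p=P[l==i]; r=cv2.minAreaRect(np.float32(p[:,:2])); print(nm,np.round(ce[i]),np.round(r[0],3),np.round(r[1],3),round(r[2],1),p[:,2].mean().round(4))
```

```text
scene blue caps
[201. 101.] 764 [ 0.501 -0.684  0.08 ] 0.082
[256. 134.] 145 [ 0.502 -0.342  0.085] 0.087
[418. 190.] 77 [0.38  0.151 0.095] 0.096
[338. 191.] 75 [0.529 0.029 0.095] 0.096
[392. 195.] 97 [0.478 0.143 0.124] 0.126
[369. 211.] 84 [0.532 0.13  0.1  ] 0.101
[406. 219.] 88 [0.491 0.198 0.099] 0.101
[446. 220.] 89 [0.422 0.253 0.094] 0.096
[385. 227.] 87 [0.545 0.185 0.099] 0.101
[424. 235.] 110 [0.504 0.252 0.099] 0.101
[402. 244.] 106 [0.559 0.239 0.099] 0.101
keys
[275. 156.] 28 [ 0.498 -0.257  0.041] [ 0.498 -0.259] [0.018 0.017] 79
[283. 164.] 27 [ 0.508 -0.208  0.041] [ 0.507 -0.21 ] [0.018 0.014] 52
[290. 172.] 61 [ 0.518 -0.162  0.041] [ 0.517 -0.162] [0.014 0.041] 80
[299. 181.] 45 [ 0.527 -0.114  0.041] [ 0.527 -0.115] [0.021 0.02 ] 75
rack [393. 244.] [0.517 0.189] [0.181 0.127] 76.3 0.055
pad [281. 176.] [ 0.533 -0.194] [0.205 0.12 ] 78.5 0.0279
side blue caps
[248. 142.] 78 [0.553 0.234 0.101] 0.104
[226. 147.] 75 [0.5   0.248 0.1  ] 0.102
[254. 156.] 70 [0.54  0.18  0.101] 0.102
[195. 160.] 89 [0.417 0.249 0.096] 0.098
[234. 164.] 148 [0.473 0.14  0.126] 0.127
[261. 170.] 73 [0.526 0.124 0.101] 0.103
[198. 192.] 97 [0.375 0.147 0.096] 0.098
[284. 197.] 96 [0.526 0.026 0.095] 0.097
[384. 326.] 546 [ 0.499 -0.346  0.085] 0.087
keys
[321. 253.] 78 [ 0.521 -0.121  0.041] [ 0.522 -0.12 ] [0.02 0.02] 72
[330. 270.] 127 [ 0.511 -0.168  0.042] [ 0.512 -0.168] [0.017 0.04 ] 77
[340. 288.] 79 [ 0.502 -0.214  0.041] [ 0.503 -0.214] [0.02  0.019] 27
[351. 307.] 89 [ 0.493 -0.262  0.041] [ 0.493 -0.261] [0.021 0.019] 52
rack [245. 176.] [0.515 0.188] [0.185 0.125] 76.3 0.0552
pad [344. 288.] [ 0.53  -0.194] [0.202 0.12 ] 78.5 0.0275
```

Depth measurements match the given sizes: rack top 0.055, seated caps 0.100, key tops 0.041–0.042. The high vial is at rack (-28, -56), world (0.4755, 0.141, 0.125). The bar key is at (0.5146, -0.166). I'll approach with the fingers closing and turn the tool 75° so the jaw axis lies along the pad's x.

>>> send_rows([
  {"offset": [2,1.9,0],"turn": 4},
  {"offset": [5,4.7,0],"turn": 9},
  {"offset": [8,7.4,0],"turn": 14},
  {"offset": [11,10.2,0],"turn": 20},
  {"offset": [14,13,0],"turn": 26},
  {"offset": [17,15.8,0],"turn": 32},
  {"offset": [20,18.6,0],"turn": 38},
  {"offset": [23,21.4,0],"turn": 44},
], hand=-1, squeeze=10)

```text
t: 0.95
eef_pos: [0.4118, 0.3081, 0.4046]
ee_rot: [3.142, 0.0, -1.235]
force: [1.1, -0.3, -0.7]
width: 0.0291
```

```bash
cat >> h.py <<'E'
from scipy.spatial.transform import Rotation as Ro
def go(xyz,yawdeg):
    s=get_state(); R=Ro.from_euler("xyz",s["ee_rot"])
    d=R.inv().apply(np.array(xyz)-s["eef_pos"])*100; y=np.degrees(s["ee_rot"][2])
    print("t",s["t"],"pos",s["eef_pos"].round(4),"yaw",y.round(2),"F",s["force"].round(2),"w",round(s["width"],4),"offset cm",d.round(2),"turn",round((y-yawdeg+180)%360-180,2))
E
python3 -c "
from h import *
go((.4755,.141,.35),-101.5)"
```

```text
t 0.95 pos [0.4118 0.3081 0.4046] yaw -70.75 F [ 1.15 -0.28 -0.67] w 0.0291 offset cm [17.87 -0.51  5.46] turn 30.75
```

>>> send_rows([
  {"offset": [3,0,0],"turn": 5},
  {"offset": [6,-0.1,0],"turn": 10},
  {"offset": [9,-0.2,1],"turn": 16},
  {"offset": [12,-0.3,2],"turn": 22},
  {"offset": [15,-0.4,3],"turn": 27},
  {"offset": [17,-0.5,4],"turn": 30.7},
  {"offset": [17.9,-0.5,5],"turn": 30.7},
  {"offset": [17.9,-0.5,5],"turn": 30.7},
])

```text
t: 1.75
eef_pos: [0.4758, 0.1417, 0.3532]
ee_rot: [3.14, -0.002, -1.767]
force: [0.4, 0.0, -0.6]
width: 0.0003
```

Run:
```python
from h import *
go((.4755,.141,.31),-101.5)
s=get_state();tip=s["eef_pos"]-[0,0,.178]
out=[]
for n in("scene","side","wrist"):
    f=grab_frame(n); im=f["frame"]
    if n!="wrist":
        k,d=K(f); M=np.linalg.inv(np.array(f["cam_to_world"]))
        c=M[:3,:3]@tip+M[:3,3]; uv=cv2.projectPoints(np.float64([[c[0],-c[1],-c[2]]]),np.zeros(3),np.zeros(3),k,d)[0].ravel(); print(n,uv)
        u,v=uv.round().astype(int); im=cv2.resize(im[v-60:v+60,u-65:u+65],None,fx=3,fy=3)
        out.append(im)
    else: cv2.imwrite("pics/wrist1.png",im)
cv2.imwrite("pics/tip1.png",np.hstack(out))
```

```text
t 1.75 pos [0.4758 0.1417 0.3532] yaw -101.24 F [ 0.38  0.03 -0.62] w 0.0003 offset cm [0.06 0.01 4.32] turn 0.26
scene [395.16589326 173.76306334]
side [235.61643674 147.38125696]
```

View pics/tip1.png

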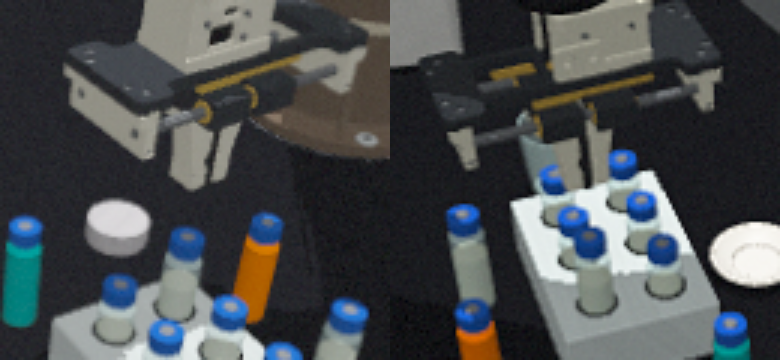

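View pics/wrist1.png

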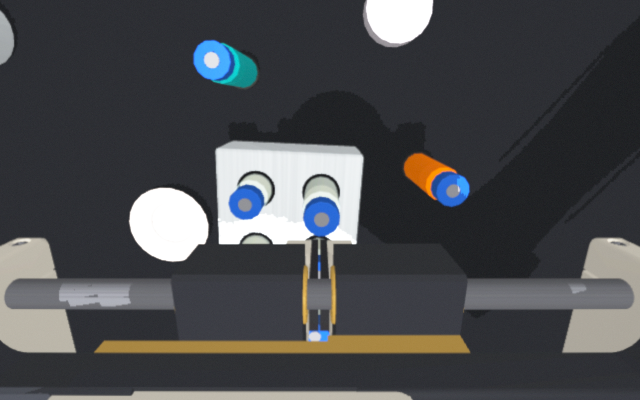

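The tip crops show the closed fingers above the high vial. The wrist view shows the high vial's cap at (321,215), in line with the jaws. One check of its position from the wrist view:

Run:
```python
from h import *
f=grab_frame("wrist"); hsv=cv2.cvtColor(f["frame"],cv2.COLOR_BGR2HSV); P=cloud(f)
m=cv2.inRange(hsv,(0,0,0),(255,255,255))
z=P[...,2]
for lo,hi in((.115,.14),(.095,.106)):
    m=((z>lo)&(z<hi)).astype(np.uint8); m[235:]=0
    c,l,s,ce=cv2.connectedComponentsWithStats(m)
    for i in range(1,c):
        if s[i,4]<100: continue
        p=P[l==i]; zt=np.percentile(p[:,2],90); t=p[abs(p[:,2]-zt)<.003]; r=cv2.minEnclosingCircle(np.float32(t[:,:2])); print(ce[i].round(),s[i,4],zt.round(4),np.round(r[0],4),round(r[1],4),t.mean(0).round(4))
```

```text
[321. 216.] 1106 0.1249 [0.4738 0.1398] 0.0127 [0.4737 0.1394 0.1241]
[212.  58.] 168 0.0961 [0.5246 0.0269] 0.0088 [0.5247 0.0259 0.0955]
[245. 203.] 881 0.1005 [0.528  0.1267] 0.0126 [0.5278 0.1262 0.0996]
[321. 196.] 242 0.1054 [0.4737 0.1392] 0.0136 [0.4723 0.1316 0.1044]
```

>>> send_rows([
  {"offset": [0.1,0.1,1],"turn": 0},
  {"offset": [0.1,0.1,2],"turn": 0},
  {"offset": [0.1,0.1,3],"turn": 0},
  {"offset": [0.1,0.1,4],"turn": 0},
  {"offset": [0.1,0.1,4.5],"turn": 0},
  {"offset": [0.1,0.1,4.8],"turn": 0},
  {"offset": [0.1,0.1,5.1],"turn": 0},
  {"offset": [0.1,0.1,5.4],"turn": 0},
])

```text
t: 2.75
eef_pos: [0.4752, 0.142, 0.3009]
ee_rot: [-3.141, 0.0, -1.766]
force: [-0.6, -0.2, 4.4]
width: 0.0003
```

```bash
python3 -c "
from h import *
go((.4745,.1405,.278),-101.5)"
```

```text
t 2.75 pos [0.4752 0.142  0.3009] yaw -101.2 F [-0.64 -0.22  4.4 ] w 0.0003 offset cm [0.17 0.04 2.29] turn 0.3
```

Contact came where expected, at 4.4 N, which is about the friction force. Pressing on slowly.

>>> send_rows([
  {"offset": [0,0,0.3],"turn": 0},
  {"offset": [0,0,0.6],"turn": 0},
  {"offset": [0,0,0.9],"turn": 0},
  {"offset": [0,0,1.2],"turn": 0},
  {"offset": [0,0,1.5],"turn": 0},
  {"offset": [0,0,1.75],"turn": 0},
  {"offset": [0,0,1.95],"turn": 0},
  {"offset": [0,0,2.05],"turn": 0},
])

```text
t: 3.55
eef_pos: [0.475, 0.142, 0.28]
ee_rot: [-3.141, 0.0, -1.766]
force: [0.3, 0.3, 3.0]
width: 0.0006
```

>>> send_rows([
  {"offset": [0,0,0.1],"turn": 0},
  {"offset": [0,0,0.1],"turn": 0},
])

```text
t: 3.75
eef_pos: [0.4749, 0.142, 0.2791]
ee_rot: [-3.142, 0.0, -1.767]
force: [1.4, 0.1, 3.0]
width: 0.0005
```

>>> send_rows([
  {"offset": [0,0,0.05],"turn": 0},
  {"offset": [0,0,0.1],"turn": 0},
  {"offset": [0,0,0.1],"turn": 0},
])

```text
t: 4.05
eef_pos: [0.4749, 0.1419, 0.2782]
ee_rot: [-3.142, 0.0, -1.767]
force: [0.6, 0.1, 2.6]
width: 0.0009
```

>>> send_rows([
  {"offset": [0,0,0.05],"turn": 0},
  {"offset": [0,0,0.05],"turn": 0},
])

```text
t: 4.25
eef_pos: [0.4749, 0.142, 0.2777]
ee_rot: [-3.141, 0.0, -1.766]
force: [1.0, 0.1, 4.2]
width: 0.0007
```

>>> send_rows([
  {"offset": [0,0,0.05],"turn": 0},
  {"offset": [0,0,0.05],"turn": 0},
])

```text
t: 4.45
eef_pos: [0.475, 0.142, 0.2774]
ee_rot: [-3.141, 0.0, -1.766]
force: [-0.3, 0.2, 6.7]
width: 0.0006
```

>>> send_rows([
  {"offset": [0,0,0.05],"turn": 0},
  {"offset": [0,0,0.05],"turn": 0},
])

```text
t: 4.65
eef_pos: [0.4751, 0.142, 0.2772]
ee_rot: [-3.141, 0.0, -1.766]
force: [-0.6, -0.6, 8.2]
width: 0.0006
```

The force is rising (8.2 N) at tip height 0.099, so the vial is on the rubber floor. I'll withdraw straight up and check.

>>> send_rows([
  {"offset": [0,0,-0.5],"turn": 0},
  {"offset": [0,0,-1.5],"turn": 0},
  {"offset": [0,0,-3],"turn": 0},
  {"offset": [0,0,-5],"turn": 0},
  {"offset": [0,0,-6],"turn": 0},
  {"offset": [0,0,-6],"turn": 0},
])

```text
t: 5.25
eef_pos: [0.4751, 0.1421, 0.3381]
ee_rot: [-3.14, 0.002, -1.766]
force: [-0.1, 0.3, -0.2]
width: 0.0005
```

Run:
```python
from h import *
go((.5146,-.166,.30),-101.5)
for n in("scene","side","wrist"):
    f=grab_frame(n); P=cloud(f); hsv=cv2.cvtColor(f["frame"],cv2.COLOR_BGR2HSV)
    m=cv2.inRange(hsv,(100,130,60),(125,255,255))>0
    m&=(np.hypot(P[...,0]-.4755,P[...,1]-.141)<.02)&(P[...,2]>.07)&(P[...,2]<.15)
    if n=="wrist": m[235:]=0
    print(n,m.sum(),np.percentile(P[m][:,2],[50,95]).round(4) if m.any() else "", P[m].mean(0))
```

```text
t 5.25 pos [0.4751 0.1421 0.3381] yaw -101.21 F [-0.1   0.29 -0.16] w 0.0005 offset cm [29.46 -9.86  3.77] turn 0.29
scene 86 [0.0989 0.101 ] [0.47906874 0.14454144 0.09742249]
side 75 [0.0986 0.1024] [0.47099635 0.1365841  0.09708476]
wrist 847 [0.0993 0.1005] [0.47313826 0.13758274 0.0985524 ]
```

The cap top now reads about 0.101 in all three cameras, the same as its neighbours, so it is seated. Moving over the bar key.

>>> send_rows([
  {"offset": [2,-0.7,0],"turn": 0},
  {"offset": [6,-2,0],"turn": 0},
  {"offset": [10,-3.3,0],"turn": 0},
  {"offset": [14,-4.7,0],"turn": 0.3},
  {"offset": [18,-6,0],"turn": 0.3},
  {"offset": [22,-7.4,0],"turn": 0.3},
  {"offset": [26,-8.7,0],"turn": 0.3},
  {"offset": [28.5,-9.5,0],"turn": 0.3},
])

```text
t: 6.2
eef_pos: [0.5123, -0.1586, 0.3354]
ee_rot: [3.139, -0.001, -1.773]
force: [0.5, 0.1, -0.0]
width: 0.0003
```

>>> send_rows([
  {"offset": [0.9,-0.35,1],"turn": 0},
  {"offset": [0.9,-0.35,2],"turn": 0},
  {"offset": [0.9,-0.35,3],"turn": 0},
  {"offset": [0.9,-0.35,3],"turn": 0},
])

```text
t: 6.6
eef_pos: [0.5135, -0.1646, 0.3044]
ee_rot: [3.138, -0.0, -1.771]
force: [-0.1, -0.1, -0.1]
width: 0.0006
```

Run:
```python
from h import *
go((.5146,-.166,.22),-101.5)
f=grab_frame("wrist"); P=cloud(f); z=P[...,2]
m=((z>.038)&(z<.046)).astype(np.uint8)
c,l,s,ce=cv2.connectedComponentsWithStats(m)
for i in range(1,c):
    if s[i,4]<100: continue
    p=P[l==i]; r=cv2.minAreaRect(np.float32(p[:,:2])); print(ce[i].round(),s[i,4],np.round(r[0],4),np.round(r[1],4),round(r[2]))
o=[cv2.resize(f["frame"],(480,300))]
g=grab_frame("side")["frame"]; o.append(cv2.resize(g[190:310,270:390],(300,300)))
cv2.imwrite("pics/key.png",np.hstack(o))
```

```text
t 6.6 pos [ 0.5135 -0.1646  0.3044] yaw -101.47 F [-0.11 -0.06 -0.09] w 0.0006 offset cm [ 0.11 -0.17  8.44] turn 0.03
[316.  71.] 835 [ 0.495  -0.2611] [0.021 0.021] 35
[316. 142.] 710 [ 0.5044 -0.2137] [0.0209 0.021 ] 34
[316. 205.] 1106 [ 0.5139 -0.1674] [0.0159 0.0414] 78
[ 84. 349.] 105 [ 0.7385 -0.0796] [0.0031 0.0175] 72
```

View pics/key.png

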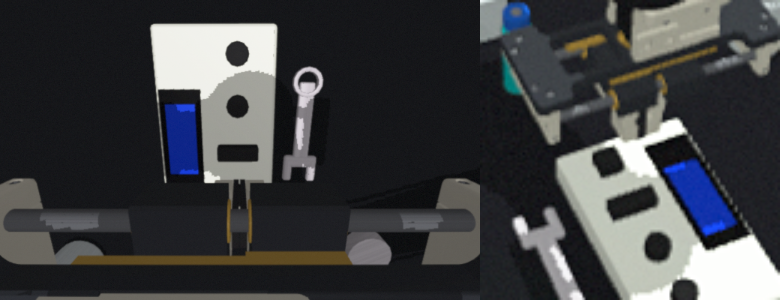

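The wrist view shows the bar key at about (0.5139, -0.1674), 16×41 mm, which agrees with the earlier fix. The fingers are directly over it, with round keys on one side and the square key on the other. Going down.

>>> send_rows([
  {"offset": [0.2,-0.1,1],"turn": 0},
  {"offset": [0.2,-0.1,2.5],"turn": 0},
  {"offset": [0.2,-0.1,4],"turn": 0},
  {"offset": [0.2,-0.1,5.5],"turn": 0},
  {"offset": [0.2,-0.1,6.8],"turn": 0},
  {"offset": [0.2,-0.1,7.6],"turn": 0},
  {"offset": [0.2,-0.1,8],"turn": 0},
  {"offset": [0.2,-0.1,8],"turn": 0},
])

```text
t: 7.5
eef_pos: [0.5148, -0.1677, 0.2263]
ee_rot: [3.141, -0.0, -1.772]
force: [0.8, -0.1, 0.3]
width: 0.0003
```

```bash
python3 -c "
from h import *
go((.5142,-.1668,.215),-101.5)"
```

```text
t 7.5 pos [ 0.5148 -0.1677  0.2263] yaw -101.5 F [ 0.81 -0.13  0.26] w 0.0003 offset cm [-0.07  0.08  1.14] turn 0.0
```

Tip is at 0.048, 6 mm above the key. Pressing to about 5–6 mm of travel.

>>> send_rows([
  {"offset": [0,0,0.3],"turn": 0},
  {"offset": [0,0,0.6],"turn": 0},
  {"offset": [0,0,0.8],"turn": 0},
  {"offset": [0,0,1.0],"turn": 0},
  {"offset": [0,0,1.2],"turn": 0},
  {"offset": [0,0,1.2],"turn": 0},
])

```text
t: 8.1
eef_pos: [0.5151, -0.1678, 0.2149]
ee_rot: [-3.141, 0.0, -1.772]
force: [-0.6, 1.0, 5.7]
width: 0.0001
```

5.7 N corresponds to about 4.6 mm of key travel, and the tip height gives about 5 mm, so the key is pressed. Withdrawing.

>>> send_rows([
  {"offset": [0,0,-0.5],"turn": 0},
  {"offset": [0,0,-1.5],"turn": 0},
  {"offset": [0,0,-4],"turn": 0},
  {"offset": [0,0,-7],"turn": 0},
  {"offset": [0,0,-10],"turn": 0},
  {"offset": [0,0,-12],"turn": 0},
  {"offset": [0,0,-12],"turn": 0},
  {"offset": [0,0,-12],"turn": 0},
])

```text
t: 8.9
eef_pos: [0.5145, -0.1678, 0.3353]
ee_rot: [-3.141, 0.001, -1.772]
force: [0.2, -0.5, -0.3]
width: 0.0005
```

Run:
```python
from h import *
import pickle
s=get_state(); print(s["t"],s["eef_pos"],s["force"])
F=pickle.load(open("f0.pkl","rb"))
f=grab_frame("wrist"); P=cloud(f); z=P[...,2]
m=(np.hypot(P[...,0]-.5142,P[...,1]+.167)<.007)&(z<.06); print("bar z",np.median(z[m]),m.sum())
o=[]
for n in("scene","side"):
    g=grab_frame(n); P=cloud(g); hsv=cv2.cvtColor(g["frame"],cv2.COLOR_BGR2HSV)
    m=cv2.inRange(hsv,(100,130,60),(125,255,255))*((np.hypot(P[...,0],P[...,1])<.95)&(P[...,0]>.2)&(P[...,2]>.06)&(P[...,2]<.15))
    c,l,st,ce=cv2.connectedComponentsWithStats(m.astype(np.uint8))
    for i in range(1,c):
        if st[i,4]<40: continue
        p=P[l==i]; t=p[p[:,2]>p[:,2].max()-.006]; print(n,ce[i].round(),t.mean(0).round(3))
    o.append(cv2.resize(g["frame"],(400,250)))
cv2.imwrite("pics/end.png",np.hstack(o))
```

```text
8.9 [ 0.51445158 -0.16777156  0.33527642] [ 0.18482796 -0.47863401 -0.33394905]
bar z 0.04170415342008632 203
scene [201. 101.] [ 0.502 -0.673  0.081]
scene [256. 134.] [ 0.502 -0.342  0.085]
scene [418. 190.] [0.38  0.151 0.094]
scene [338. 192.] [0.529 0.029 0.094]
scene [390. 204.] [0.478 0.143 0.1  ]
scene [369. 211.] [0.532 0.13  0.1  ]
scene [406. 218.] [0.49  0.198 0.1  ]
scene [445. 220.] [0.423 0.253 0.094]
scene [385. 227.] [0.545 0.185 0.099]
scene [424. 235.] [0.504 0.252 0.099]
scene [402. 244.] [0.559 0.239 0.099]
side [248. 142.] [0.554 0.234 0.101]
side [226. 147.] [0.5   0.247 0.101]
side [254. 156.] [0.54 0.18 0.1 ]
side [195. 160.] [0.417 0.251 0.095]
side [232. 161.] [0.486 0.193 0.1  ]
side [261. 170.] [0.527 0.125 0.1  ]
side [238. 176.] [0.473 0.139 0.1  ]
side [198. 192.] [0.375 0.146 0.096]
side [384. 326.] [ 0.499 -0.346  0.085]
```

View pics/end.png

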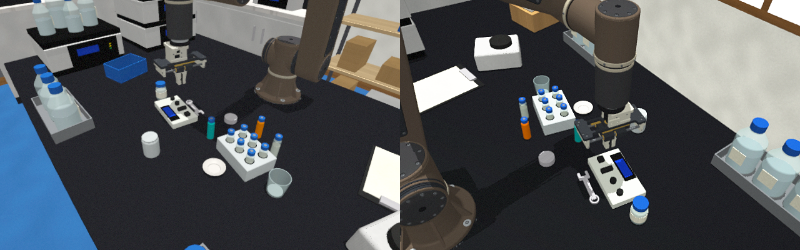

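Both views show all six caps level, the bar key back up at 0.0417, and nothing else moved. The arm is clear of everything.

```bash
python3 -c "
from station import *
print(job_done())"
```

```text
the job is handed in; nothing more can be done
None
```

I pressed the high vial fully down and pressed the bar key once. I then withdrew the arm and handed the job in at about 9 s of the 48 s allowed. The hand-in gave no verdict, so these are my own checks.

- **High vial:** It stood at rack (-28, -56) mm. I pressed it with closed fingertips until the force rose to about 8 N on the rubber floor. Its cap top now reads 0.100 m, level with the other five.
- **Bar key:** I pressed it about 5 mm at 5.7 N. It sprang back to 0.0417 m.
- **Everything else:** The other rack caps, the spare vial and the jar measure within 1–2 mm of where they started. I checked the remaining loose things only by eye in the final pictures, and they look undisturbed. The wrist force after withdrawing was about zero.
- **Disagreements:** The cameras differed by up to 5–6 mm in x and y on the same points, so I used averages cross-checked against the rack and pad geometry. The wrist view agreed with the averages to about 2 mm. No check failed.

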